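Check a guide tube in the ball vise with a depth gauge

ROBOT

A 6-joint arm with a two-finger parallel gripper is mounted at the origin on the work surface. World frame = base frame: x ahead of the robot, y to its left, z up, the work surface at z = 0. Lengths are in m, angles in degrees, forces in N, time in s.
With the tool pointing down it reaches from about 0.3 to 0.75 m from the base axis. Payload 8.5 kg.
Tool frame: the origin (TCP) lies at the very end of the fingers, on their centre line; the grasp point (between the pads) lies 19 mm behind it; z points along the fingers, y is the line along which they close (so a half turn about z gives the same grasp; the last joint's range is limited). The gripper opens to 85 mm and grips with 20 to 120 N. Pads are 22 mm wide; open, the fingers measure 114 mm over their backs; the gripper's body (76 mm by 85 mm) begins 54 mm behind the grasp point. The pads swing forward as they close: fully open they stand 13 mm farther back than shut.
Start: joints at [56.878, 21.807, 74.336, -0, 83.858, -12.336], TCP at [0.195, 0.514, 0.202] pointing down, gripper open.
Joint ranges: [-178.18, 178.18], [-50.72, 133.34], [12.68, 142.11], [-81.47, 261.47], [9.98, 163.14], [-165.26, 165.26]. Speed limits (degrees/s): [136.94, 136.94, 180, 180, 180, 180].

INTERFACE

Orientations are given as a 3x3 rotation matrix whose columns are the frame's x, y, z axes.
In Python, from rig import env, imaging gives the robot as it stands. The module is installed in compiled form; this text tells all that it offers.
- The arm moves only by the tool arm_command, never from a script. Its arguments are lists of equal length, an entry for each row: "turn": the turn, a rotation vector about the tool's x, y, z in units of 5 degrees (1.0 is 5 degrees), a list of three; "xyz": the shift along the tool's x, y, z in units of 50 mm (1.0 is 50 mm), a list of three; "claw": the finger opening in mm, from 0 to 85.4. A call has 1 to 12 rows; each row shifts and turns the commanded pose from where the row before left it, along the tool's axes as they then stand; what a row does not reach is not made up. A row lasts 1/10 s, in which the tool goes at most 50 mm and 8.59 degrees, less where a joint would pass 70% of its speed; a pose out of reach is approached as far as the arm can. A call is refused whole if a number of a shift passes 1 or a number of a turn 1, either way. A call with a gripper value outside its range is refused whole. The fingers move at their own pace and stop on an object; "squeeze" is the grip in N (left out, the last holds). Time passes only in rows, so rows that do not move let the fingers close. It gives the time, the measured TCP pose, the force, the opening and the grip force at its end, in the units of the state.
- env.observe(): the state, without advancing time (a new reading comes with each control period).
- imaging.get_image(name): name is "scene" or "top" or "wrist"; returns (picture, depth): 480x640x3 uint8, blue, green, red; 480x640 float32, m along the optical axis (not along the pixel's ray), 0 where there is no reading.
- imaging.camera_info(name): a dict with "camera_matrix" (3x3 intrinsics, pixels), "rvec" (rotation vector, rad) and "tvec" (3), from world to camera coordinates, as OpenCV has them. Camera axes: x right, y down, z forward; pixel columns grow to the right and rows downward; lengths in m; the calibration is good to about 2 mm. A picture is of the moment at which its call begins: read the wrist's pose just before it. camera_info takes no time and is no camera call; for the wrist camera it gives the pose at the moment of the call.
- env.close_job(): hands the job in; it is judged then, once.
The state is a dict: "time_s": time; "q": joint angles; "qvel": joint speeds; "joint_efforts": joint torques, N m; "position": TCP position; "tool_rot": TCP orientation; "ft_force": force on the tool from outside, world axes, zero at the start; "wrist_torque": the same for the moment, N m; "grip_width": finger opening in m; "gripper_force": force on a finger pad.
Only numpy, scipy, OpenCV 4.12 (cv2) and the standard library are available. Lean on these libraries where they do the work, as an engineer would, in place of code of your own. Each camera call takes 0.05 s, during which the arm holds its last target. There are 200 camera calls.

TASK

Take the depth gauge (the metal rod with the collar) from the wooden rest, slide it gently into the brass tube clamped in the ball vise until its collar stops fully home on the tube's mouth, and draw it right out again. Then present it for reading: hold it level and still in the air, its tip at the reading spot in front of the magnifier's lens, and finish like that, still holding it. Do not shift the vise's ball or disturb the other tools and containers.

Things in the scene. Friction and masses are not known exactly. Their poses are not given: they have to be found in the camera images.
- gauge: Depth gauge: bare-metal rod 185 mm long, 80 g, the only one with a collar. Origin on its axis at the collar's stop face, x towards the handle. x -75 to 0 mm: round shank, 8 mm diameter, last 6 mm tapered to 3 mm; 0 to 6: collar, 24 mm diameter; 6 to 110: square handle 14 x 14 mm, flats across y and z. Starts level in either lane of the rest, tip towards the robot, axis 50 mm up; lifts straight up.
- tip (a point): The very end of the gauge's shank, 75 mm from the collar's stop face (gauge x = -75 mm); axes as gauge.
- grip (a point): Middle of the gauge's square handle, 55 mm from the stop face on the handle side, on the axis, where fingers have free room on both sides; the balance point is near.
- rest: Wooden rest for two tools, 205 x 150 mm, fixed. Origin under it at bench height; tools lie along its x in lanes at y = +45 and -45 mm, tips to -x. Base plate 10 mm thick, x -80 to 125 mm; slotted cross bars 12 mm thick at x = -55 (55 mm tall) and x = 100 (52 mm tall), nothing else between. The gauge's collar face lies at rest x = 0 within 3 mm.
- burnisher: Bystander: burnisher of about the gauge's size (185 mm), with a dark round wooden handle and no collar, lying in the rest's other lane; 60 g. Origin on its axis, 50 mm above the bench; x towards the handle. Leave alone.
- vise: Engraver's ball vise, fixed to the bench: grey cup 150 mm in diameter and 58 mm tall; origin under its centre. The steel ball's centre is 85 mm above it. Its x axis is the direction over which the guide tube's mouth rises (roughly away from the robot).
- ball (a joint): Tilt of the vise's ball, rad (0 = guide tube level). It equals the angle of the tube's bore above level, 0.49 to 0.72 at the start (28 to 41 degrees). Very stiff: about 6 N m to move, so it stays put in ordinary work.
- mouth (a point): Centre of the guide tube's mouth, about 17 cm above the bench. x: bore axis, out of the tube, up and away from the robot; y level. Brass tube 85 mm long, bore 10.6 mm, flared to 17 mm over the last 7 mm, lip 26 mm. Gauge home: its origin here, its x along this x. Jaws end 33 mm short of the mouth and rise 16 mm above the bore axis; ball's head (100 mm wide) 14 mm under it, ends 10 mm short.
- magnifier: Standing magnifier, fixed: round dark foot 96 mm in diameter, thin stem, upright round lens 88 mm over the rim and 8 mm thick with its centre 165 mm above the bench. Origin under the foot; the lens faces +y of this frame, into the middle of the bench.
- read_spot (a point): The reading spot: point 70 mm straight in front of the lens centre, 165 mm above the bench (in the air).
- hammer: Bystander: small hammer lying on the bench beyond the vise, about 220 mm long. Leave alone.
- jar: Bystander: amber glass jar, 56 mm in diameter, 70 mm tall. Leave alone.
- parts_box: Bystander: clear open parts box, 100 x 140 x 35 mm. Leave alone.
Things that resemble listed ones, but are neither listed nor needed, are in the scene too. Of the things that look like the vise, the middle-sized one is meant.

How it is judged (in metres and radians):
On the way, in this order (a step that is already met when the one before it is completed fails the run):
1. the held gauge is in the tube with its collar home on the mouth (x of gauge in the frame of mouth below 0.003 m and y of gauge in the frame of mouth between -0.004 and 0.004 m and z of gauge in the frame of mouth between -0.004 and 0.004 m and angle between the x axis of gauge and the x axis of mouth, either way round below 0.09 rad and contact force between the fingers and gauge above 1 N), for 0.2 s.
2. the held gauge is drawn out, its tip 15 mm or more clear of the mouth (x of tip in the frame of mouth above 0.015 m and contact force between the fingers and gauge above 1 N), for 0.1 s.
At the end, for the whole second after the job is handed in: The gauge is held in the fingers, touching nothing else, still, its axis within 8 degrees of level, its tip within 25 mm of the reading spot in front of the lens (distance between tip and read_spot below 0.025 m and angle between gauge's own x axis and vertical between 1.43 and 1.71 rad and contact force between the fingers and gauge above 1 N and linear speed of gauge below 0.03 m/s and contact force between gauge and rest below 0.05 N and contact force between gauge and vise below 0.05 N and contact force between gauge and magnifier below 0.05 N and contact force between gauge and burnisher below 0.05 N and contact force between gauge and hammer below 0.05 N and contact force between gauge and jar below 0.05 N and contact force between gauge and parts_box below 0.05 N); the arm keeps its last pose, push and grip.
It fails at once if the gauge is forced against the tube or vise with more than 45 N (contact force between gauge and vise above 45 N).
It fails at once if the vise's ball is shifted: mouth moved over 12 mm (distance of mouth from where it was at the start of the episode above 0.012 m).
It fails at once if the burnisher, hammer, jar or parts box is moved over 30 mm (distance of any of burnisher, hammer, jar, parts_box from where it was at the start of the episode above 0.03 m).
It also fails if it takes over 54 s, if anything falls off the work surface, if the arm or the gripper's body presses on something with over 40 N, if the wrist force passes 120 N, or if a joint passes its speed limit or range.

## Working session

There is one attempt and no reset: what is moved stays moved. The work goes in short steps, Python scripts to look and compute and a tool call to move; the robot and the scene stay as the last step left them, time stands still between calls to the robot, and variables do not carry over. Pictures are saved under pics/ and viewed, at most 10 in all, crops included, and the job is handed in when it is done.

Besides the shell and the picture viewer there is one more tool, called after ">>>" by a JSON object that holds its "method" and its "body", one argument or row to a line. arm_command: Moves the arm, as the interface text tells. Its arguments: {"type":"object","properties":{"turn":{"type":"array"},"xyz":{"type":"array"},"claw":{"type":"array"},"squeeze":{"type":"number"}},"required":["turn","xyz","claw"]}

```bash
mkdir -p pics; cat > h.py <<'E'
import numpy as np, cv2
from rig import env, imaging
def cam(n):
    c=imaging.camera_info(n); K=np.array(c["camera_matrix"],float); R=cv2.Rodrigues(np.array(c["rvec"],float))[0]; t=np.array(c["tvec"],float).ravel()
    return K,R,t
def cloud(n,d,c=None):
    K,R,t=c or cam(n); v,u=np.mgrid[0:480,0:640]
    p=np.stack([(u-K[0,2])/K[0,0]*d,(v-K[1,2])/K[1,1]*d,d],-1)
    return (p-t)@R
E
python3 - <<'E'
from h import *
for n in ("scene","top"):
    c=cam(n); im,d=imaging.get_image(n); cv2.imwrite(f"pics/{n}1.png",im); np.save(f"{n}1.npy",cloud(n,d,c)); print(n,-c[1].T@c[2],(d>0).mean())
print(env.observe())
E
```

```text
scene [1.44632481 0.58262306 0.90292724] 0.9959147135416667
top [0.29959938 0.00192156 1.19465943] 0.9960221354166666
{'time_s': 0.1, 'q': array([ 5.68768757e+01,  2.18388400e+01,  7.43774601e+01, -2.24667748e-03,
        8.38588519e+01, -1.23356966e+01]), 'qvel': array([-0.1493912 , -0.00800927, -0.19065142, -0.01372274, -0.00141674,
        0.15086313]), 'joint_efforts': array([ 4.29127205e-03, -4.49219549e+01, -2.31658834e+01, -1.02487252e-04,
        3.64823711e-03, -2.64799276e-06]), 'position': array([0.19504553, 0.51394312, 0.20097489]), 'tool_rot': array([[-9.34904989e-01,  3.54897440e-01, -6.84087093e-04],
       [ 3.54898017e-01,  9.34904350e-01, -1.11980935e-03],
       [ 2.42138529e-04, -1.28969650e-03, -9.99999139e-01]]), 'ft_force': array([ 0.43121399, -0.22025421,  0.56995699]), 'wrist_torque': array([-0.02671127, -0.03900323, -0.03483853]), 'gripper_force': 0.0, 'grip_width': 0.08515583129819301}
```

View pics/scene1.png

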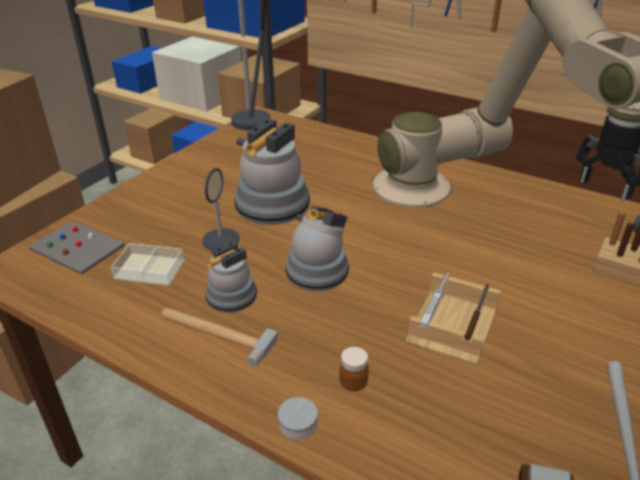

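View pics/top1.png

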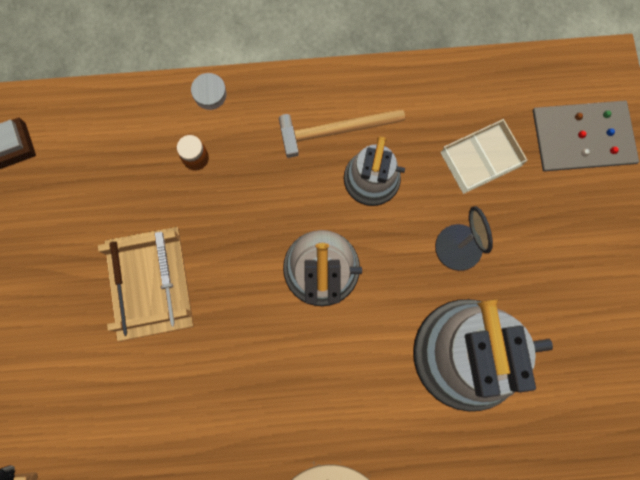

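Top view: the gauge (metal, collar at (166,284), tip (171,325)) lies in the rest's right lane. The middle-sized vise is at (321,268) with its tube mouth near (322,247). The magnifier foot is at (459,247) and its lens at (480,230). In the scene view the tube is near (320,213).

```bash
python3 - <<'E'
from h import *
np.set_printoptions(precision=4,suppress=True)
T=np.load("top1.npy");S=np.load("scene1.npy")
ti=cv2.imread("pics/top1.png");si=cv2.imread("pics/scene1.png")
th=cv2.cvtColor(ti,cv2.COLOR_BGR2HSV);sh=cv2.cvtColor(si,cv2.COLOR_BGR2HSV)
def box(a,x0,x1,y0,y1):
    m=np.zeros((480,640),bool);m[y0:y1,x0:x1]=1;return m&a
def line(P):
    c=np.median(P,0);u,s,v=np.linalg.svd(P-P.mean(0),full_matrices=False);return P.mean(0),v[0],s/np.sqrt(len(P))
# gauge
m=box((th[...,1]<70)&(th[...,2]>110),145,182,225,335)&(T[...,2]>.03)
P=T[m];c,a,s=line(P);print("gauge",len(P),c,a,s);q=(P-c)@a;print(q.min(),q.max(),c+a*q.min(),c+a*q.max(),np.percentile(P[:,2],[5,50,95]))
# rest extents
m=box((th[...,1]>60),95,195,225,342)&(T[...,2]>.005)&(T[...,2]<.07);P=T[m][:,:2].astype(np.float32);r=cv2.minAreaRect(P);print("rest",r,cv2.boxPoints(r))
# tube
for n,I,h,C,b in(("top",ti,th,T,(305,340,238,300)),("scene",si,sh,S,(300,350,200,230))):
    m=box((h[...,0]>8)&(h[...,0]<28)&(h[...,1]>140)&(h[...,2]>90),*b)&(C[...,2]>.1)
    P=C[m];c,a,s=line(P);q=(P-c)@a;v,u=np.nonzero(m);print(n,"tube",len(P),c,a,s,np.degrees(np.arcsin(abs(a[2]))),"ends",c+a*q.min(),c+a*q.max(),u.min(),u.max(),v.min(),v.max())
# cup
m=box(T[...,2]>.04,270,375,220,320)&(T[...,2]<.062);P=T[m];print("cup",cv2.minEnclosingCircle(P[:,:2].astype(np.float32)))
# magnifier
m=box(T[...,2]>.005,430,485,222,275)&(T[...,2]<.04);print("foot",cv2.minEnclosingCircle(T[m][:,:2].astype(np.float32)),np.median(T[m][:,2]))
for n,C,b in(("top",T,(455,500,195,265)),("scene",S,(195,235,160,210))):
    m=box(C[...,2]>.11,*b)&(C[...,2]<.22);P=C[m];c,a,s=line(P);u,ss,v=np.linalg.svd(P-c,full_matrices=False);print("lens",n,len(P),c,P.min(0),P.max(0),v,s)
E
```

```text
gauge 609 [0.498  0.2762 0.0553] [-0.9938 -0.1091 -0.0207] [0.0486 0.0041 0.0032]
-0.07831561278730104 0.10525826676930657 [0.5758 0.2848 0.0569] [0.3934 0.2648 0.0531] [0.0498 0.0555 0.0602]
rest ((0.488605797290802, 0.3272325098514557), (0.19309282302856445, 0.23056624829769135), 87.75875091552734) [[0.3696 0.2353]
 [0.6    0.2263]
 [0.6076 0.4192]
 [0.3772 0.4282]]
top tube 476 [ 0.4634 -0.024   0.1566] [-0.0397  0.0168  0.9991] [0.0496 0.0229 0.0052] 87.53152256391425 ends [ 0.4646 -0.0245  0.1273] [ 0.422  -0.0065  1.1997] 316 328 244 290
scene tube 104 [0.536  0.0052 0.2013] [-0.708  -0.4485 -0.5455] [0.2892 0.0094 0.0043] 33.058280561836035 ends [1.4466 0.5821 0.9029] [ 0.4763 -0.0326  0.1553] 308 338 205 218
cup ((0.4846920669078827, -0.0256892591714859), 0.0673295333981514)
foot ((0.4958111345767975, -0.29813262820243835), 0.061265718191862106) 0.011072159960678746
lens top 780 [ 0.5039 -0.3042  0.1715] [ 0.4633 -0.3175  0.1104] [ 0.5465 -0.293   0.2103] [[-0.0479 -0.035   0.9982]
 [ 0.9759  0.2114  0.0542]
 [ 0.213  -0.9768 -0.024 ]] [0.025  0.0216 0.0014]
lens scene 539 [ 0.5096 -0.3018  0.1664] [ 0.4633 -0.3133  0.1111] [ 0.5494 -0.2901  0.2099] [[-0.3616 -0.0681 -0.9299]
 [-0.9111 -0.1859  0.3679]
 [-0.1979  0.9802  0.0052]] [0.024  0.0222 0.0019]
```

```bash
python3 - <<'E'
from h import *
np.set_printoptions(precision=4,suppress=True)
T=np.load("top1.npy");S=np.load("scene1.npy")
out={}
for n,C,b in(("top",T,(305,340,238,300)),("scene",S,(300,350,200,230))):
    h=cv2.cvtColor(cv2.imread(f"pics/{n}1.png"),cv2.COLOR_BGR2HSV)
    m=np.zeros((480,640),bool);m[b[2]:b[3],b[0]:b[1]]=1
    m&=(h[...,0]>8)&(h[...,0]<28)&(h[...,1]>140)&(h[...,2]>90)&(C[...,2]>.1)&(C[...,2]<.22)
    P=C[m];
    for _ in range(3):
        c=P.mean(0);u,s,v=np.linalg.svd(P-c,full_matrices=False);r=np.linalg.norm((P-c)-((P-c)@v[0])[:,None]*v[0],axis=1);P=P[r<.018]
    a=v[0]*np.sign(v[0][0]);q=(P-c)@a;print(n,len(P),c,a,np.degrees(np.arcsin(a[2])),"ends",c+a*q.min(),c+a*q.max())
m=np.zeros((480,640),bool);m[220:320,270:375]=1
P=T[m&(T[...,2]>.04)&(T[...,2]<.062)];print("cup",P.min(0),P.max(0),cv2.minAreaRect(P[:,:2].astype(np.float32)))
s=env.observe();print(s["position"],s["tool_rot"])
K,R,t=cam("wrist");Rt=s["tool_rot"];print("cam in tool",Rt.T@(-R.T@t-s["position"]),(Rt.T@R.T),K)
E
```

```text
top 475 [ 0.4638 -0.0241  0.1544] [ 0.8466 -0.055   0.5294] 31.963456642027115 ends [ 0.4248 -0.0215  0.13  ] [ 0.4985 -0.0263  0.1761]
scene 99 [ 0.4901 -0.0239  0.1659] [ 0.8303 -0.4138  0.3732] 21.91600337077088 ends [ 0.4687 -0.0133  0.1563] [ 0.5026 -0.0302  0.1715]
cup [ 0.4176 -0.0916  0.0406] [0.531  0.0414 0.0617] ((0.47298428416252136, -0.02435200661420822), (0.13238324224948883, 0.11092044413089752), 86.94485473632812)
[0.195  0.5139 0.201 ] [[-0.9349  0.3549 -0.0007]
 [ 0.3549  0.9349 -0.0011]
 [ 0.0002 -0.0013 -1.    ]]
cam in tool [ 0.0758 -0.0004 -0.1713] [[ 0.0003 -0.9545 -0.2982]
 [ 1.      0.0003  0.0002]
 [-0.0001 -0.2982  0.9545]] [[337.1388   0.     317.8646]
 [  0.     337.1388 235.5828]
 [  0.       0.       1.    ]]
```

>>> {"method": "arm_command", "body": {
  "turn": [
    [0,0,0],
    [0,0,0],
    [0,0,0],
    [0,0,0],
    [0,0,0],
    [0,0,0],
    [0,0,0],
    [0,0,0],
    [0,0,0],
    [0,0,0],
    [0,0,0],
    [0,0,0]
  ],
  "xyz": [
    [-0.4,-0.1,0],
    [-0.7,-0.2,0],
    [-0.8,-0.2,0],
    [-0.8,-0.2,0],
    [-0.8,-0.2,0],
    [-0.8,-0.2,0.1],
    [-0.8,-0.2,0.1],
    [-0.8,-0.2,0.2],
    [-0.8,-0.2,0.3],
    [-0.7,-0.2,0.2],
    [-0.4,-0.16,0.1],
    [0,0,0]
  ],
  "claw": [85,85,85,85,85,85,85,85,85,85,85,85]
}}

```text
time_s: 1.3
position: [0.5246, 0.2774, 0.1499]
tool_rot: [[-0.934, 0.358, -0.002], [0.358, 0.934, -0.001], [0.002, -0.002, -1.0]]
ft_force: [-0.5, 0.0, -0.2]
grip_width: 0.0849
gripper_force: 0.0
```

>>> {"method": "arm_command", "body": {
  "turn": [
    [0,0,-0.9],
    [0,0,-0.9],
    [0,0,-0.9],
    [0,0,-0.9],
    [0,0,-0.9],
    [0,0,-0.9],
    [0,0,0],
    [0,0,0]
  ],
  "xyz": [
    [0,0,0],
    [0,0,0],
    [0,0,0],
    [0,0,0],
    [0,0,0],
    [0,0,0],
    [0,0,0],
    [0,0,0]
  ],
  "claw": [60,60,60,60,60,60,60,60],
  "squeeze": 60
}}

```text
time_s: 2.1
position: [0.5227, 0.28, 0.1517]
tool_rot: [[-0.994, -0.107, -0.0], [-0.107, 0.994, 0.0], [0.0, 0.0, -1.0]]
ft_force: [-0.0, 0.7, 0.8]
grip_width: 0.0599
gripper_force: 0.0
```

```bash
python3 - <<'E'
from h import *
np.set_printoptions(precision=4,suppress=True)
s=env.observe();c=cam("wrist");im,d=imaging.get_image("wrist");cv2.imwrite("pics/w1.png",im);np.save("w1.npy",cloud("wrist",d,c))
print(s["position"],s["tool_rot"],s["time_s"],s["q"])
E
```

```text
[0.5227 0.28   0.1517] [[-0.9943 -0.1068 -0.0001]
 [-0.1068  0.9943  0.0001]
 [ 0.0001  0.0001 -1.    ]] 2.1 [ 16.7443  28.2875  72.0199   0.005   79.6959 -79.3896]
```

View pics/w1.png

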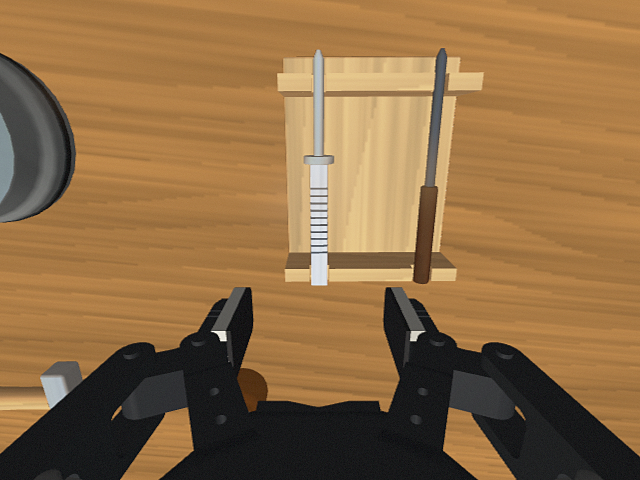

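The wrist view shows the gauge vertical in the image: tip (318,50), collar face about (319,155), handle end (319,286), midway between the fingers.

```bash
cat >> h.py <<'E'
def ray(uv,z,c):
    K,R,t=c; o=-R.T@t; d=R.T@np.linalg.inv(K)@np.array([uv[0],uv[1],1.]); return o+d*(z-o[2])/d[2]
E
python3 - <<'E'
from h import *
np.set_printoptions(precision=4,suppress=True)
s=env.observe();c=cam("wrist");im=cv2.imread("pics/w1.png");h=cv2.cvtColor(im,cv2.COLOR_BGR2HSV)
m=np.zeros((480,640),np.uint8);m[40:292,300:340]=1;m&=((h[...,1]<50)&(h[...,2]>90)).astype(np.uint8)
n,l,st,_=cv2.connectedComponentsWithStats(m);print(st[st[:,4]>50])
rows=[(v,np.nonzero(m[v])[0].mean()) for v in list(range(52,150,5))+list(range(170,280,5)) if m[v].any()]
k=np.polyfit([r[0] for r in rows],[r[1] for r in rows],1);print(k)
w=[m[v].sum() for v in range(145,175)];print(w)
P=[ray((np.polyval(k,v),v),z,c) for v,z in((49,.05),(156,.062),(285,.057))];print(np.array(P))
a=P[2]-P[0];a[2]=0;print("len",np.linalg.norm(a));a/=np.linalg.norm(a);g=P[0]+a*.13;print("grip",g,a,"d tool",s["tool_rot"].T@(np.array([g[0],g[1],.031])-s["position"])/.05)
E
```

```text
[[     0      0    640    480 303990]
 [   304     50     30    175   2291]
 [   311    226     17      6     95]
 [   311    233     17     52    824]]
[  0.0019 318.0624]
[np.uint64(9), np.uint64(9), np.uint64(9), np.uint64(9), np.uint64(9), np.uint64(9), np.uint64(9), np.uint64(9), np.uint64(9), np.uint64(9), np.uint64(17), np.uint64(19), np.uint64(30), np.uint64(30), np.uint64(30), np.uint64(30), np.uint64(30), np.uint64(29), np.uint64(27), np.uint64(18), np.uint64(18), np.uint64(18), np.uint64(18), np.uint64(18), np.uint64(18), np.uint64(18), np.uint64(18), np.uint64(18), np.uint64(18), np.uint64(18)]
[[0.3915 0.2655 0.05  ]
 [0.4657 0.2736 0.062 ]
 [0.5744 0.2856 0.057 ]]
len 0.1839975126181927
grip [0.5208 0.2797 0.05  ] [0.994  0.1096 0.    ] d tool [0.042  0.0012 2.4123]
```

>>> {"method": "arm_command", "body": {
  "turn": [
    [0,0,0],
    [0,0,0],
    [0,0,0],
    [0,0,0],
    [0,0,0],
    [0,0,0],
    [0,0,0],
    [0,0,0],
    [0,0,0],
    [0,0,0],
    [0,0,0],
    [0,0,0]
  ],
  "xyz": [
    [0.04,0,0.4],
    [0,0,0.6],
    [0,0,0.6],
    [0,0,0.5],
    [0,0,0.3],
    [0,0,0],
    [0,0,0],
    [0,0,0],
    [0,0,0],
    [0,0,0],
    [0,0,0],
    [0,0,0]
  ],
  "claw": [60,60,60,60,60,60,5,5,5,5,5,5],
  "squeeze": 60
}}

```text
time_s: 3.35
position: [0.5213, 0.2793, 0.0317]
tool_rot: [[-0.994, -0.108, 0.0], [-0.108, 0.994, 0.0], [-0.0, 0.0, -1.0]]
ft_force: [-0.3, -0.7, -0.3]
grip_width: 0.0052
gripper_force: 0.0
```

>>> {"method": "arm_command", "body": {
  "turn": [
    [0,0,0],
    [0,0,0],
    [0,0,0],
    [0,0,0],
    [0,0,0],
    [0,0,0],
    [0,0,0],
    [0,0,0],
    [0,0,0],
    [0,0,0],
    [0,0,0]
  ],
  "xyz": [
    [0,0,0],
    [0,0,-0.2],
    [0,0,-0.5],
    [0,0,-0.6],
    [0,0,-0.7],
    [0,0,-0.7],
    [0,0,-0.7],
    [0,0,-0.7],
    [0,0,-0.5],
    [0,0,-0.2],
    [0,0,0]
  ],
  "claw": [5,5,5,5,5,5,5,5,5,5,5]
}}

```text
time_s: 4.45
position: [0.5214, 0.2793, 0.2727]
tool_rot: [[-0.994, -0.108, 0.002], [-0.108, 0.994, 0.001], [-0.002, 0.0, -1.0]]
ft_force: [-0.2, -0.7, -0.8]
grip_width: 0.0049
gripper_force: 0.0
```

The grip closed to 5 mm with no force, so it missed. I'll look again.

```bash
python3 - <<'E'
from h import *
im,d=imaging.get_image("wrist");im2,_=imaging.get_image("scene")
cv2.imwrite("pics/w2.png",np.hstack([cv2.resize(im,(400,300)),cv2.resize(im2[150:390,320:640],(400,300))]))
E
```

```text
(no output)
```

View pics/w2.png

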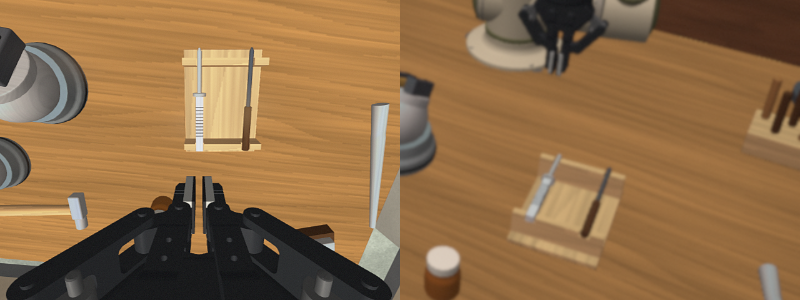

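The gauge still lies in the rest (right-hand crop, collar near (545,185)), and the fingers are closed above it. The fingertips also appear lower in the image than the stated tool frame predicts, so I'll check that with depth.

```bash
python3 - <<'E'
from h import *
np.set_printoptions(precision=4,suppress=True)
W=np.load("w1.npy");im=cv2.imread("pics/w1.png")
b=W[300:360,500:600].reshape(-1,3);print("bench z",np.median(b[:,2]))
print("handle top z",np.median(W[180:270,318:321,2]),"rest base",np.median(W[150:230,350:400,2]))
p=np.array([.5227,.28,.1517]);R=np.array([[-.9943,-.1068,0],[-.1068,.9943,0],[0,0,-1]])
for (u0,u1,v0,v1) in((232,248,288,300),(388,402,288,300),(215,225,335,350)):
    q=W[v0:v1,u0:u1].reshape(-1,3);q=(q-p)@R;q=q[q[:,2]<.05];print(np.median(q,0),q.min(0),q.max(0))
# now: closed fingers, tool-frame and from top cam
s=env.observe();im,d=imaging.get_image("wrist");C=cloud("wrist",d);q=(C[275:330,280:345].reshape(-1,3)-s["position"])@s["tool_rot"];q=q[(q[:,2]<.05)&(q[:,2]>-.1)];print("tip",np.percentile(q,[1,50,99],axis=0))
im,d=imaging.get_image("top");C=cloud("top",d).reshape(-1,3);k=(np.abs(C[:,:2]-s["position"][:2])<.12).all(1)&(C[:,2]>.2)&(C[:,2]<.45);print("top",k.sum(),C[k].min(0),np.median(C[k],0),C[k].max(0))
im,d=imaging.get_image("scene");C=cloud("scene",d).reshape(-1,3);k=(np.abs(C[:,:2]-s["position"][:2])<.04).all(1)&(C[:,2]>.1)&(C[:,2]<.45);print("scene",s["position"],k.sum(),np.percentile(C[k],[0,1,5,50],axis=0))
E
```

```text
bench z -0.0010435754987243619
handle top z 0.05588346211180947 rest base 0.008890072993035014
[ 0.0108 -0.0332 -0.0436] [ 0.0077 -0.0371 -0.1713] [ 0.076  -0.0005 -0.0375]
[ 0.0108  0.0315 -0.0436] [ 0.0074 -0.0005 -0.1713] [ 0.076   0.0353 -0.0382]
[ 0.0114 -0.0327 -0.0769] [ 0.0053 -0.0347 -0.1713] [ 0.076  -0.0005 -0.0704]
tip [[-0.0054 -0.0157 -0.0732]
 [ 0.0107 -0.0041 -0.0528]
 [ 0.0135  0.0102 -0.032 ]]
top 610 [0.4843 0.2149 0.3459] [0.5182 0.2349 0.3925] [0.5416 0.3393 0.4499]
scene [0.5208 0.2791 0.2702] 2369 [[0.5045 0.2392 0.299 ]
 [0.511  0.2404 0.3054]
 [0.5166 0.245  0.3177]
 [0.5329 0.2834 0.3909]]
```

Wrist and scene depth agree: the real fingertips end about 30 mm behind the reported TCP. The grasp point is therefore about 49 mm behind it, and I'll go down that much further.

>>> {"method": "arm_command", "body": {
  "turn": [
    [0,0,0],
    [0,0,0],
    [0,0,0],
    [0,0,0],
    [0,0,0],
    [0,0,0],
    [0,0,0],
    [0,0,0],
    [0,0,0],
    [0,0,0],
    [0,0,0],
    [0,0,0]
  ],
  "xyz": [
    [0,0,0],
    [0,0,0.3],
    [0,0,0.6],
    [0,0,0.7],
    [0,0,0.7],
    [0,0,0.7],
    [0,0,0.7],
    [0,0,0.6],
    [0,0,0.4],
    [0,0,0.3],
    [0,0,0.2],
    [0,0,0.16]
  ],
  "claw": [60,60,60,60,60,60,60,60,60,60,60,60],
  "squeeze": 60
}}

```text
time_s: 5.9
position: [0.5212, 0.2792, 0.0028]
tool_rot: [[-0.994, -0.108, -0.0], [-0.108, 0.994, -0.0], [0.0, -0.0, -1.0]]
ft_force: [0.3, 0.4, 0.3]
grip_width: 0.0601
gripper_force: 0.0
```

>>> {"method": "arm_command", "body": {
  "turn": [
    [0,0,0],
    [0,0,0],
    [0,0,0],
    [0,0,0],
    [0,0,0],
    [0,0,0],
    [0,0,0],
    [0,0,0]
  ],
  "xyz": [
    [0,0,0],
    [0,0,0],
    [0,0,0],
    [0,0,0],
    [0,0,0],
    [0,0,0],
    [0,0,0],
    [0,0,0]
  ],
  "claw": [60,5,5,5,5,5,5,5]
}}

```text
time_s: 6.7
position: [0.5216, 0.2793, 0.0042]
tool_rot: [[-0.994, -0.108, 0.001], [-0.108, 0.994, 0.0], [-0.001, 0.0, -1.0]]
ft_force: [-1.0, -0.4, 4.8]
grip_width: 0.0127
gripper_force: 59.4
```

>>> {"method": "arm_command", "body": {
  "turn": [
    [0,0,0],
    [0,0,0],
    [0,0,0],
    [0,0,0],
    [0,0,0],
    [0,0,0],
    [0,0,0],
    [0,0,0],
    [0,0,0.5],
    [0,0,0.5],
    [0,0,0.5],
    [0,0,0.5]
  ],
  "xyz": [
    [0,0,-0.3],
    [0,0,-0.5],
    [0,0,-0.7],
    [0,0,-0.8],
    [0,0,-0.8],
    [0,0,-0.8],
    [0,0,-0.8],
    [0,0,-0.6],
    [0,0,-0.3],
    [0,0,0],
    [0,0,0],
    [0,0,0]
  ],
  "claw": [5,5,5,5,5,5,5,5,5,5,5,5]
}}

```text
time_s: 7.9
position: [0.5211, 0.2792, 0.2832]
tool_rot: [[-0.998, 0.068, -0.001], [0.068, 0.998, -0.0], [0.001, -0.0, -1.0]]
ft_force: [-0.4, -0.3, -1.2]
grip_width: 0.0129
gripper_force: 58.6
```

>>> {"method": "arm_command", "body": {
  "turn": [
    [0,0,0],
    [0,0,0],
    [0,0,0],
    [0,0,0],
    [0,0,0],
    [0,0,0],
    [0,0,0],
    [0,0,0],
    [0,0,0],
    [0,0,0],
    [0,0,0],
    [0,0,0]
  ],
  "xyz": [
    [-0.05,-0.2,0],
    [-0.1,-0.4,0],
    [-0.15,-0.6,0],
    [-0.2,-0.7,0],
    [-0.2,-0.7,0],
    [-0.2,-0.7,0],
    [-0.2,-0.6,0],
    [-0.1,-0.4,0],
    [-0.05,-0.2,0],
    [0,0,0],
    [0,0,0],
    [0,0,0]
  ],
  "claw": [5,5,5,5,5,5,5,5,5,5,5,5]
}}

```text
time_s: 9.1
position: [0.5685, 0.0516, 0.2836]
tool_rot: [[-0.998, 0.064, 0.0], [0.064, 0.998, 0.0], [-0.0, 0.0, -1.0]]
ft_force: [-0.4, 0.5, -1.2]
grip_width: 0.0128
gripper_force: 58.6
```

```bash
python3 - <<'E'
from h import *
np.set_printoptions(precision=4,suppress=True)
s=env.observe();c=cam("wrist");im,d=imaging.get_image("wrist");cv2.imwrite("pics/w3.png",im);np.save("w3.npy",cloud("wrist",d,c));np.savez("w3c.npz",K=c[0],R=c[1],t=c[2])
print(s["position"],s["tool_rot"],s["time_s"],s["q"],s["grip_width"],s["gripper_force"])
E
```

```text
[0.5685 0.0516 0.2836] [[-0.9979  0.0645  0.0001]
 [ 0.0645  0.9979  0.0002]
 [-0.0001  0.0002 -1.    ]] 9.1 [ -6.6936  21.5989  61.2535   0.0098  97.1439 -92.9956] 0.012757881373954063 58.62677872180939
```

View pics/w3.png

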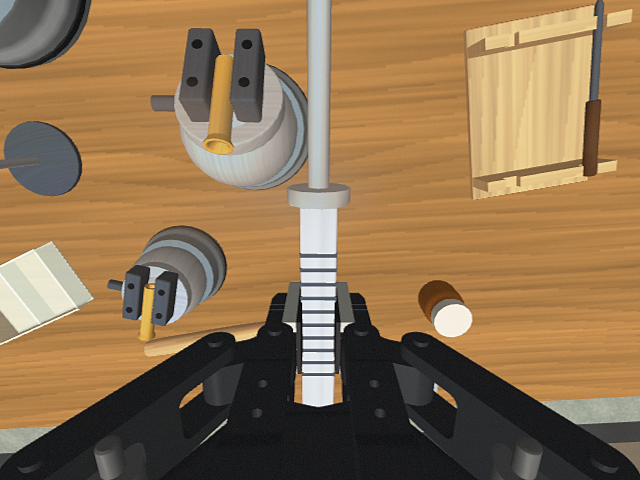

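The wrist view shows the tube mouth ellipse near (219,145), the tube's upper end at (225,57), and the jaws on either side. The gauge is held straight along the tool x axis with its collar near (319,193). I'll fit the tube axis and jaw plane from depth.

```bash
python3 - <<'E'
from h import *
from scipy.optimize import least_squares
np.set_printoptions(precision=4,suppress=True)
W=np.load("w3.npy");im=cv2.imread("pics/w3.png");h=cv2.cvtColor(im,cv2.COLOR_BGR2HSV)
z=np.load("w3c.npz");c=(z["K"],z["R"],z["t"]);o=-c[1].T@c[2]
def bx(u0,u1,v0,v1):
    m=np.zeros((480,640),bool);m[v0:v1,u0:u1]=1;return m
# jaws
for b in((190,208,45,110),(240,260,45,112)):
    m=bx(*b)&(h[...,2]<90)&(W[...,2]<.3)&(W[...,2]>.08);P=W[m]
    for _ in range(4):
        q=P.mean(0);n=np.linalg.svd(P-q,full_matrices=False)[2][2];n*=np.sign(n[2]);r=(P-q)@n;P=P[abs(r)<max(.0015,1.5*r.std())]
    print("jaw",len(P),q,n,"elev",np.degrees(np.arctan2(np.hypot(n[0],n[1]),n[2])),"rms",r.std())
# brass
br=(h[...,0]>12)&(h[...,0]<28)&(h[...,1]>150)&(h[...,2]>60)&bx(198,245,50,162)&(W[...,2]>.09)&(W[...,2]<.25)
v,u=np.nonzero(br);print("brass",u.min(),u.max(),v.min(),v.max());
for r in range(54,162,6): x=np.nonzero(br[r])[0]; print(r,x.min() if len(x) else 0,x.max() if len(x) else 0,end=" | ")
body=br&bx(198,245,58,128);P=W[body]
def f(p):
    a=np.array([1,p[2],p[3]]);a/=np.linalg.norm(a);d=P-np.array([.465,p[0],p[1]]);return np.linalg.norm(d-np.outer(d@a,a),axis=1)-p[4]
s=least_squares(f,[-.025,.145,-.06,.65,.009],loss="soft_l1",f_scale=.001);p=s.x;a=np.array([1,p[2],p[3]]);a/=np.linalg.norm(a)
print("\ncyl",p,"elev",np.degrees(np.arcsin(a[2])),"az",np.degrees(np.arctan2(a[1],a[0])),"rms",np.std(s.fun))
q=np.array([.465,p[0],p[1]]);L=W[br];t=(L-q)@a;print("along",np.percentile(t,[1,50,97,99,100]),"mouth",q+a*np.percentile(t,99))
# mouth by ellipse of lip end
lip=br&bx(198,245,132,162);print("lip width px",np.ptp(np.nonzero(lip)[1])+1)
# gauge in tool
T=np.array([[-.9979,.0645,0],[.0645,.9979,0],[0,0,-1]]);G=(W-np.array([.5685,.0516,.2836]))@T
for n,b in(("shank",bx(315,323,10,180)),("handle",bx(308,330,212,280))):
    P=G[b&(W[...,2]>.2)];k=np.polyfit(P[:,0],P[:,2],1);k2=np.polyfit(P[:,0],P[:,1],1);print(n,k,k2,P[:,0].min(),P[:,0].max())
x=G[186:204,300:340];print("collar x",np.percentile(x[...,0],[5,50,95]),np.percentile(x[...,2],[5,50,95]))
E
```

```text
jaw 708 [ 0.4358 -0.0387  0.1475] [-0.5401  0.0974  0.8359] elev 33.28566472503663 rms 0.0006068009301329376
jaw 853 [0.4417 0.0025 0.1494] [-0.5406  0.1573  0.8264] elev 34.268253907296085 rms 0.0006858353543006922
brass 204 232 54 154
54 224 224 | 60 216 232 | 66 215 231 | 72 214 231 | 78 214 230 | 84 213 230 | 90 212 229 | 96 212 228 | 102 211 229 | 108 211 226 | 114 211 223 | 120 210 220 | 126 209 218 | 132 209 222 | 138 207 221 | 144 204 231 | 150 208 232 | 156 0 0 | 
cyl [-0.0239  0.1476 -0.0648  0.6585  0.0088] elev 33.31048089285568 az -3.7083390263357643 rms 0.000637009445723792
along [-0.041   0.0043  0.0423  0.0426  0.0432] mouth [ 0.5005 -0.0262  0.171 ]
lip width px 29
shank [ 0.0402 -0.0528] [-0.0007 -0.0001] 0.058962555114089314 0.11239199633705257
handle [-0.6391 -0.0305] [-0.0027 -0.0001] 0.020298856667538345 0.0758978860575205
collar x [0.0518 0.0547 0.056 ] [-0.0567 -0.0551 -0.0461]
```

```bash
cat > g.py <<'E'
from h import *
np.set_printoptions(precision=4,suppress=True)
def fit(W,pos,T):
    G=(W-pos)@T
    def rob(x,y):
        k=np.zeros(len(x),bool)|True
        for _ in range(6):
            p=np.polyfit(x[k],y[k],1);r=y-np.polyval(p,x);k=abs(r)<max(.001,2*np.median(abs(r)))
        return p,r[k].std(),k.sum()
    for n,x0,x1,w in(("shank",.060,.125,.0025),("handle",.015,.047,.005)):
        m=(G[...,0]>x0)&(G[...,0]<x1)&(abs(G[...,1])<w)&(G[...,2]>-.065)&(G[...,2]<-.035);P=G[m];print(n,rob(P[:,0],P[:,2]),P[:,0].max())
        m=(G[...,0]>x0)&(G[...,0]<x1)&(abs(G[...,1])<.012)&(G[...,2]>-.065)&(G[...,2]<-.035);P=G[m];print("  y",rob(P[:,0],P[:,1]),np.percentile(P[:,1],[2,98]))
    m=(abs(G[...,1])<.016)&(abs(G[...,1])>.009)&(G[...,0]>.04)&(G[...,0]<.07)&(G[...,2]>-.066)&(G[...,2]<-.035);print("collar",m.sum(),np.percentile(G[m][:,0],[2,50,98]),np.percentile(G[m][:,1],[1,99]))
E
python3 - <<'E'
from g import *
fit(np.load("w3.npy"),np.array([.5685,.0516,.2836]),np.array([[-.9979,.0645,.0001],[.0645,.9979,.0002],[-.0001,.0002,-1]]))
E
```

```text
shank (array([-0.0007, -0.0482]), np.float64(0.0005040385611748151), np.int64(2145)) 0.1154391121450763
  y (array([ 0.0049, -0.0008]), np.float64(0.002248560451589213), np.int64(4027)) [-0.0041  0.0035]
handle (array([-0.    , -0.0516]), np.float64(0.00046255608404816863), np.int64(1905)) 0.04699422195938398
  y (array([ 0.0035, -0.0006]), np.float64(0.004023410076069537), np.int64(2893)) [-0.0072  0.0063]
collar 249 [0.0499 0.0537 0.0558] [-0.012   0.0114]
```

>>> {"method": "arm_command", "body": {
  "turn": [
    [0,-0.5,0],
    [0,-0.9,0],
    [0,-0.9,0],
    [0,-0.9,0],
    [0,-0.9,0],
    [0,-0.9,0],
    [0,-0.9,0],
    [0,-0.6,0],
    [0,-0.16,0],
    [0,0,0],
    [0,0,0]
  ],
  "xyz": [
    [0,0,0],
    [0,0,0],
    [0,0,0],
    [0,0,0],
    [0,0,0],
    [0,0,0],
    [0,0,0],
    [0,0,0],
    [0,0,0],
    [0,0,0],
    [0,0,0]
  ],
  "claw": [5,5,5,5,5,5,5,5,5,5,5]
}}

```text
time_s: 10.25
position: [0.5691, 0.0508, 0.2838]
tool_rot: [[-0.834, 0.066, 0.548], [0.055, 0.998, -0.036], [-0.549, -0.0, -0.836]]
ft_force: [1.1, 0.2, -1.1]
grip_width: 0.0126
gripper_force: 58.7
```

```bash
cat > plan.py <<'E'
from h import *
from scipy.spatial.transform import Rotation as Ro
np.set_printoptions(precision=4,suppress=True)
def plan(M,az,el,back,o):
    s=env.observe();p,R=s["position"],s["tool_rot"];az,el=np.radians([az,el])
    a=np.array([np.cos(el)*np.cos(az),np.cos(el)*np.sin(az),np.sin(el)]);x=-a;y=np.array([-np.sin(az),np.cos(az),0]);T=np.stack([x,y,np.cross(x,y)],1)
    print("turn units",np.degrees(Ro.from_matrix(R.T@T).as_rotvec())/5)
    for b in back: print(b,"shift units (after turn)",T.T@(M+a*b-T@o-p)/.05,"origin err in mouth frame now", T.T@(p+R@o-M))
    print(s["time_s"],s["q"],s["ft_force"],s["gripper_force"])
E
python3 - <<'E'
from plan import *
plan(np.array([.5005,-.0262,.171]),-3.71,33.3,(.11,.085,.0),np.array([.0558,-.0004,-.0444]))
E
```

```text
turn units [-0.0059 -0.0043 -0.009 ]
0.11 shift units (after turn) [-1.0162 -1.6179  2.0771] origin err in mouth frame now [-0.0592  0.081  -0.1039]
0.085 shift units (after turn) [-0.5162 -1.6179  2.0771] origin err in mouth frame now [-0.0592  0.081  -0.1039]
0.0 shift units (after turn) [ 1.1838 -1.6179  2.0771] origin err in mouth frame now [-0.0592  0.081  -0.1039]
10.25 [ -7.9451   6.5752  89.5184   2.9618  50.7354 -95.3728] [ 1.132   0.2101 -1.1414] 58.66157948970795
```

>>> {"method": "arm_command", "body": {
  "turn": [
    [0,0,0],
    [0,0,0],
    [0,0,0],
    [0,0,0],
    [0,0,0],
    [0,0,0],
    [0,0,0],
    [0,0,0],
    [0,0,0],
    [0,0,0],
    [0,0,0],
    [0,0,0]
  ],
  "xyz": [
    [-0.22,-0.3,0],
    [-0.4,-0.5,0],
    [-0.3,-0.5,0.1],
    [-0.1,-0.32,0.3],
    [0,0,0.4],
    [0,0,0.4],
    [0,0,0.4],
    [0,0,0.3],
    [0,0,0.18],
    [0,0,0],
    [0,0,0],
    [0,0,0]
  ],
  "claw": [5,5,5,5,5,5,5,5,5,5,5,5]
}}

```text
time_s: 11.45
position: [0.663, -0.0368, 0.2257]
tool_rot: [[-0.833, 0.066, 0.549], [0.055, 0.998, -0.037], [-0.55, -0.0, -0.835]]
ft_force: [0.4, -1.3, -0.1]
grip_width: 0.0129
gripper_force: 58.7
```

```bash
python3 - <<'E'
from plan import *
from g import fit
s=env.observe();c=cam("wrist");im,d=imaging.get_image("wrist");cv2.imwrite("pics/w4.png",im);C=cloud("wrist",d,c);np.save("w4.npy",C)
fit(C,s["position"],s["tool_rot"])
plan(np.array([.5005,-.0262,.171]),-3.71,33.3,(.11,.085,.0),np.array([.0558,-.0004,-.0444]))
E
```

```text
shank (array([-0.0001, -0.0483]), np.float64(0.0004947354424060536), np.int64(2185)) 0.11579997560915513
  y (array([ 0.0053, -0.0008]), np.float64(0.002250133564893317), np.int64(4082)) [-0.0042  0.0035]
handle (array([-0.0015, -0.0516]), np.float64(0.00046396134636241676), np.int64(1901)) 0.04696494106110138
  y (array([ 0.0037, -0.0006]), np.float64(0.004017178399277878), np.int64(2893)) [-0.0072  0.0063]
collar 252 [0.0508 0.0544 0.0565] [-0.0121  0.0114]
turn units [-0.0112  0.0166 -0.0101]
0.11 shift units (after turn) [0.005  0.0085 0.0141] origin err in mouth frame now [-0.1102 -0.0003 -0.0006]
0.085 shift units (after turn) [0.505  0.0085 0.0141] origin err in mouth frame now [-0.1102 -0.0003 -0.0006]
0.0 shift units (after turn) [2.205  0.0085 0.0141] origin err in mouth frame now [-0.1102 -0.0003 -0.0006]
11.5 [ -16.405    18.502    83.5362    9.6618   45.6257 -107.3911] [ 0.2322  0.8645 -0.7487] 58.68404567241669
```

View pics/w4.png

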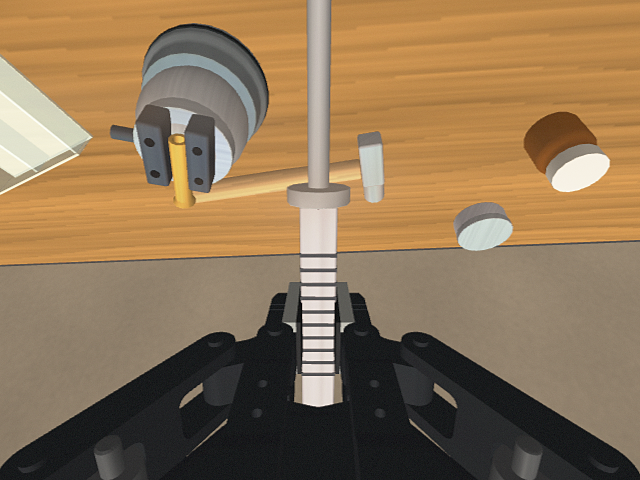

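The wrist view shows the gauge straight in the fingers, with its collar at (319,195). The small decoy vise at (190,140) and the hammer are well clear. The target tube is out of view above the frame. Starting the slow insertion.

>>> {"method": "arm_command", "body": {
  "turn": [
    [0,0.02,0],
    [0,0,0],
    [0,0,0],
    [0,0,0],
    [0,0,0],
    [0,0,0],
    [0,0,0],
    [0,0,0],
    [0,0,0],
    [0,0,0],
    [0,0,0],
    [0,0,0]
  ],
  "xyz": [
    [0.1,0.01,0.015],
    [0.2,0,0],
    [0.2,0,0],
    [0.15,0,0],
    [0.1,0,0],
    [0.06,0,0],
    [0.06,0,0],
    [0.06,0,0],
    [0.06,0,0],
    [0.06,0,0],
    [0,0,0],
    [0,0,0]
  ],
  "claw": [5,5,5,5,5,5,5,5,5,5,5,5]
}}

```text
time_s: 12.7
position: [0.6196, -0.0335, 0.1953]
tool_rot: [[-0.835, 0.066, 0.546], [0.055, 0.998, -0.036], [-0.548, -0.0, -0.837]]
ft_force: [0.3, -0.2, 0.1]
grip_width: 0.013
gripper_force: 58.7
```

```bash
python3 - <<'E'
from plan import *
from g import fit
s=env.observe();c=cam("wrist");im,d=imaging.get_image("wrist");C=cloud("wrist",d,c)
fit(C,s["position"],s["tool_rot"])
plan(np.array([.5005,-.0262,.171]),-3.71,33.3,(.0,),np.array([.0558,-.0004,-.0444]))
print(s["tool_rot"].T@s["ft_force"],s["wrist_torque"])
im2,_=imaging.get_image("top");im3,_=imaging.get_image("scene")
cv2.imwrite("pics/v5.png",np.hstack([cv2.resize(im2[200:320,260:420],(400,300),interpolation=2),cv2.resize(im3[160:280,250:410],(400,300),interpolation=2)]))
E
```

```text
shank (array([ 0.0017, -0.0485]), np.float64(0.0005124716257811282), np.int64(2178)) 0.11597851900225403
  y (array([ 0.0051, -0.0008]), np.float64(0.002319630833546451), np.int64(4179)) [-0.01    0.0089]
handle (array([-0.0004, -0.0517]), np.float64(0.0004644417414565198), np.int64(1904)) 0.046998062666133385
  y (array([ 0.0009, -0.0005]), np.float64(0.004026327810961234), np.int64(2895)) [-0.0072  0.0063]
collar 251 [0.0506 0.0544 0.0565] [-0.012   0.0114]
turn units [-0.0091 -0.0172 -0.0126]
0.0 shift units (after turn) [ 1.1465 -0.0016 -0.0163] origin err in mouth frame now [-0.0574  0.0002  0.0007]
12.75 [ -17.5452   16.1129   92.6607   11.8446   39.3751 -110.7868] [ 0.2714 -0.4124 -0.8753] 58.683857917785645
[-0.2583 -0.1325  0.1022] [-0.0279  0.3093  0.0231]
```

View pics/v5.png

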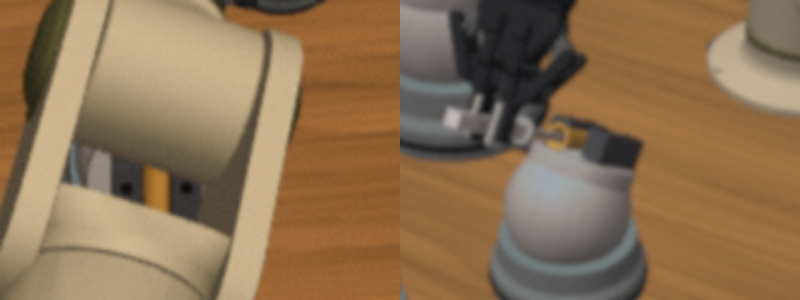

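The right crop shows the shank at (548,133) entering the brass mouth at (560,135), and the contact force is nearly zero. Continuing.

>>> {"method": "arm_command", "body": {
  "turn": [
    [0,0,0],
    [0,0,0],
    [0,0,0],
    [0,0,0],
    [0,0,0],
    [0,0,0],
    [0,0,0],
    [0,0,0]
  ],
  "xyz": [
    [0.06,0,-0.01],
    [0.06,0,0],
    [0.06,0,0],
    [0.06,0,0],
    [0.06,0,0],
    [0.06,0,0],
    [0.06,0,0],
    [0,0,0]
  ],
  "claw": [5,5,5,5,5,5,5,5]
}}

```text
time_s: 13.65
position: [0.6013, -0.0322, 0.1839]
tool_rot: [[-0.835, 0.066, 0.546], [0.055, 0.998, -0.036], [-0.547, 0.0, -0.837]]
ft_force: [-0.2, -0.3, -0.5]
grip_width: 0.0129
gripper_force: 58.7
```

```bash
python3 - <<'E'
from plan import *
s=env.observe();plan(np.array([.5005,-.0262,.171]),-3.71,33.3,(.0,),np.array([.0558,-.0004,-.0444]))
print(s["tool_rot"].T@s["ft_force"],s["wrist_torque"])
E
```

```text
turn units [-0.0075 -0.0261 -0.0145]
0.0 shift units (after turn) [ 0.7139 -0.0032 -0.0062] origin err in mouth frame now [-0.0358  0.0003  0.0002]
13.65 [ -18.1195   15.1554   96.2986   13.0388   36.9178 -112.5531] [-0.2107 -0.2946 -0.5302] 58.683825731277466
[ 0.4497 -0.308   0.3395] [0.0336 0.3308 0.0102]
```

>>> {"method": "arm_command", "body": {
  "turn": [
    [0,0,0],
    [0,0,0],
    [0,0,0],
    [0,0,0],
    [0,0,0],
    [0,0,0],
    [0,0,0],
    [0,0,0],
    [0,0,0],
    [0,0,0]
  ],
  "xyz": [
    [0.06,0,0],
    [0.06,0,0],
    [0.06,0,0],
    [0.06,0,0],
    [0.06,0,0],
    [0.06,0,0],
    [0.06,0,0],
    [0.06,0,0],
    [0.06,0,0],
    [0,0,0]
  ],
  "claw": [5,5,5,5,5,5,5,5,5,5]
}}

```text
time_s: 14.65
position: [0.5788, -0.0306, 0.1691]
tool_rot: [[-0.835, 0.066, 0.546], [0.055, 0.998, -0.036], [-0.547, 0.0, -0.837]]
ft_force: [-0.7, 0.7, -0.8]
grip_width: 0.0127
gripper_force: 58.7
```

>>> {"method": "arm_command", "body": {
  "turn": [
    [0,0,0],
    [0,0,0],
    [0,0,0],
    [0,0,0]
  ],
  "xyz": [
    [0.04,0,0],
    [0.04,0,0],
    [0.02,0,0],
    [0,0,0]
  ],
  "claw": [5,5,5,5]
}}

```text
time_s: 15.05
position: [0.5749, -0.0304, 0.1665]
tool_rot: [[-0.835, 0.066, 0.546], [0.055, 0.998, -0.036], [-0.547, 0.0, -0.837]]
ft_force: [0.1, 0.2, -0.7]
grip_width: 0.0125
gripper_force: 58.7
```

```bash
python3 - <<'E'
from plan import *
s=env.observe();plan(np.array([.5005,-.0262,.171]),-3.71,33.3,(.0,),np.array([.0558,-.0004,-.0444]))
print(s["tool_rot"].T@s["ft_force"],s["wrist_torque"])
E
```

```text
turn units [-0.0081 -0.0223 -0.0125]
0.0 shift units (after turn) [ 0.0798 -0.0038 -0.0046] origin err in mouth frame now [-0.0041  0.0003  0.0001]
15.05 [ -19.0557   13.9666  101.6124   15.3051   33.1089 -115.7812] [ 0.1476  0.1811 -0.7479] 58.68773281574249
[0.2961 0.1905 0.7   ] [ 0.0441  0.2561 -0.008 ]
```

Now inching in with 1 mm rows until contact.

>>> {"method": "arm_command", "body": {
  "turn": [
    [0,0,0],
    [0,0,0],
    [0,0,0],
    [0,0,0]
  ],
  "xyz": [
    [0.02,0,0],
    [0.02,0,0],
    [0.02,0,0],
    [0,0,0]
  ],
  "claw": [5,5,5,5]
}}

```text
time_s: 15.45
position: [0.5724, -0.0303, 0.1649]
tool_rot: [[-0.835, 0.066, 0.546], [0.055, 0.998, -0.036], [-0.547, 0.0, -0.837]]
ft_force: [0.1, 0.1, -1.9]
grip_width: 0.0128
gripper_force: 58.7
```

>>> {"method": "arm_command", "body": {
  "turn": [
    [0,0,0],
    [0,0,0]
  ],
  "xyz": [
    [0.02,0,0],
    [0,0,0]
  ],
  "claw": [5,5]
}}

```text
time_s: 15.65
position: [0.5716, -0.0302, 0.1644]
tool_rot: [[-0.835, 0.066, 0.546], [0.055, 0.998, -0.036], [-0.548, -0.0, -0.837]]
ft_force: [-0.6, -1.0, 0.1]
grip_width: 0.0125
gripper_force: 58.7
```

>>> {"method": "arm_command", "body": {
  "turn": [
    [0,0,0],
    [0,0,0]
  ],
  "xyz": [
    [0.02,0,0],
    [0,0,0]
  ],
  "claw": [5,5]
}}

```text
time_s: 15.85
position: [0.5716, -0.0304, 0.1646]
tool_rot: [[-0.834, 0.066, 0.548], [0.055, 0.998, -0.037], [-0.549, -0.0, -0.836]]
ft_force: [3.8, 0.4, 1.0]
grip_width: 0.0132
gripper_force: 58.6
```

>>> {"method": "arm_command", "body": {
  "turn": [
    [0,0,0],
    [0,0,0]
  ],
  "xyz": [
    [0.02,0,0],
    [0,0,0]
  ],
  "claw": [5,5]
}}

```text
time_s: 16.05
position: [0.5715, -0.0305, 0.1648]
tool_rot: [[-0.832, 0.067, 0.55], [0.055, 0.998, -0.037], [-0.551, -0.001, -0.834]]
ft_force: [7.9, 1.9, 2.5]
grip_width: 0.0129
gripper_force: 58.5
```

>>> {"method": "arm_command", "body": {
  "turn": [
    [0,0,0],
    [0,0,0],
    [0,0,0],
    [0,0,0],
    [0,0,0]
  ],
  "xyz": [
    [0.02,0,0],
    [0,0,0],
    [0,0,0],
    [0,0,0],
    [0,0,0]
  ],
  "claw": [5,5,5,5,5]
}}

```text
time_s: 16.55
position: [0.5715, -0.0306, 0.165]
tool_rot: [[-0.831, 0.067, 0.552], [0.055, 0.998, -0.038], [-0.553, -0.001, -0.833]]
ft_force: [10.4, 2.1, 2.4]
grip_width: 0.0129
gripper_force: 58.5
```

```bash
python3 - <<'E'
from plan import *
from g import fit
s=env.observe();c=cam("wrist");im,d=imaging.get_image("wrist");C=cloud("wrist",d,c)
fit(C,s["position"],s["tool_rot"])
plan(np.array([.5005,-.0262,.171]),-3.71,33.3,(.0,),np.array([.0558,-.0004,-.0444]))
im3,_=imaging.get_image("scene")
cv2.imwrite("pics/v6.png",np.hstack([cv2.resize(im,(400,300)),cv2.resize(im3[185:245,270:350],(400,300),interpolation=2)]))
E
```

```text
shank (array([-0.0011, -0.0531]), np.float64(0.0004986448226812745), np.int64(2358)) 0.11432817489335317
  y (array([ 0.0119, -0.0012]), np.float64(0.00615057142712927), np.int64(11434)) [-0.0113  0.0113]
handle (array([ 0.0042, -0.0518]), np.float64(0.000479101499021253), np.int64(1884)) 0.046989321324110093
  y (array([ 0.0023, -0.0005]), np.float64(0.003961176314301683), np.int64(2853)) [-0.0071  0.0064]
collar 433 [0.0509 0.0569 0.0667] [-0.0123  0.0117]
turn units [-0.0218  0.0556 -0.0181]
0.0 shift units (after turn) [0.0068 0.0043 0.0058] origin err in mouth frame now [-0.0001 -0.     -0.    ]
16.6 [ -19.2543   13.7173  102.54     15.9782   32.1243 -116.5846] [10.6944  1.9865  3.2916] 58.455766439437866
```

View pics/v6.png

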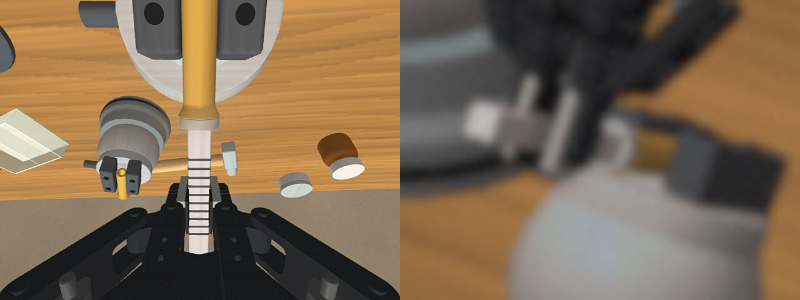

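The left crop shows the collar seated on the tube lip at (200,122). The measured offset from home is about 0.1 mm with roughly 11 N axial push, so it is home. Drawing out.

>>> {"method": "arm_command", "body": {
  "turn": [
    [0,0,0],
    [0,0,0],
    [0,0,0],
    [0,0,0],
    [0,0,0],
    [0,0,0],
    [0,0,0],
    [0,0,0],
    [0,0,0],
    [0,0,0],
    [0,0,0],
    [0,0,0]
  ],
  "xyz": [
    [-0.05,0,0],
    [-0.1,0,0],
    [-0.2,0,0],
    [-0.25,0,0],
    [-0.25,0,0],
    [-0.25,0,0],
    [-0.25,0,0],
    [-0.25,0,0],
    [-0.3,0,0],
    [-0.3,0,0],
    [-0.2,0,0],
    [0,0,0]
  ],
  "claw": [5,5,5,5,5,5,5,5,5,5,5,5]
}}

```text
time_s: 17.85
position: [0.6704, -0.0369, 0.2291]
tool_rot: [[-0.834, 0.066, 0.547], [0.055, 0.998, -0.037], [-0.548, -0.0, -0.836]]
ft_force: [-0.2, -0.8, -0.4]
grip_width: 0.0129
gripper_force: 58.8
```

```bash
python3 - <<'E'
from plan import *
from g import fit
s=env.observe();c=cam("wrist");im,d=imaging.get_image("wrist");C=cloud("wrist",d,c)
fit(C,s["position"],s["tool_rot"])
plan(np.array([.5005,-.0262,.171]),-3.71,33.3,(.0,),np.array([.0558,-.0004,-.0444]))
# lens: robust plane + centre from both views
for n,b in(("top",(455,500,195,265)),("scene",(195,235,160,210))):
    C=np.load(n+"1.npy");m=np.zeros((480,640),bool);m[b[2]:b[3],b[0]:b[1]]=1;m&=(C[...,2]>.123)&(C[...,2]<.215);P=C[m]
    q=P.mean(0);nn=np.linalg.svd(P-q,full_matrices=False)[2][2];nn*=np.sign(nn[1]);u=np.array([nn[1],-nn[0],0]);t=(P-q)@u;ctr=q+u*(t.min()+t.max())/2;print(n,len(P),ctr,nn,np.ptp(t),P[:,2].min(),P[:,2].max(),"spot",ctr[:2]+.07*nn[:2])
E
```

```text
shank (array([ 0.0012, -0.0484]), np.float64(0.0005064292510246871), np.int64(2191)) 0.11594913609829284
  y (array([ 0.0054, -0.0008]), np.float64(0.002251120156702461), np.int64(4064)) [-0.0042  0.0035]
handle (array([ 0.0031, -0.0518]), np.float64(0.000470296612966056), np.int64(1891)) 0.04699688398398404
  y (array([ 0.0018, -0.0006]), np.float64(0.004033383613529422), np.int64(2907)) [-0.0072  0.0063]
collar 252 [0.0506 0.0543 0.0566] [-0.012   0.0114]
turn units [-0.0092 -0.0245 -0.0118]
0.0 shift units (after turn) [ 2.3457 -0.0007 -0.0134] origin err in mouth frame now [-0.1174  0.0001  0.0006]
17.9 [ -16.1701   19.0718   82.079     9.28     46.6629 -106.8164] [-0.6922 -1.7104 -1.272 ] 58.80998253822327
top 766 [ 0.5046 -0.3041  0.1725] [-0.2129  0.9768  0.0237] 0.085425521409012 0.12360106588259327 0.21032565009950224 spot [ 0.4897 -0.2357]
scene 524 [ 0.5065 -0.3024  0.1679] [-0.198   0.9802  0.0075] 0.08845561701541309 0.12301033927357491 0.20987877536847174 spot [ 0.4926 -0.2338]
```

>>> {"method": "arm_command", "body": {
  "turn": [
    [0,0.4,0],
    [0,0.9,0],
    [0,0.9,0],
    [0,0.9,0],
    [0,0.9,0],
    [0,0.9,0],
    [0,0.9,0],
    [0,0.6,0],
    [0,0.24,0],
    [0,0,-0.9],
    [0,0,-0.9],
    [0,0,-0.2]
  ],
  "xyz": [
    [-0.2,0,0],
    [-0.2,0,0],
    [0,0,0],
    [0,0,0],
    [0,0,0],
    [0,0,0],
    [0,0,0],
    [0,0,0],
    [0,0,0],
    [0,0,0],
    [0,0,0],
    [0,0,0]
  ],
  "claw": [5,5,5,5,5,5,5,5,5,5,5,5]
}}

```text
time_s: 19.1
position: [0.6859, -0.0378, 0.2386]
tool_rot: [[-0.994, -0.11, -0.001], [-0.11, 0.994, 0.0], [0.001, 0.0, -1.0]]
ft_force: [0.3, -0.4, -1.1]
grip_width: 0.0127
gripper_force: 58.9
```

```bash
cat > tip.py <<'E'
from plan import *
def tip():
    s=env.observe();p,R=s["position"],s["tool_rot"];t=p+R@np.array([.1308,-.0004,-.0444]);S=np.array([.491,-.237,.165])
    print("tip",t,"tilt deg",np.degrees(np.arcsin(-R[2,0])),"az",np.degrees(np.arctan2(-R[1,0],-R[0,0])),"shift units",R.T@(S-t)/.05,"dist",np.linalg.norm(S-t),s["time_s"],s["q"],s["gripper_force"])
E
python3 -c "
from tip import *
tip()"
```

```text
tip [ 0.556  -0.0525  0.2831] tilt deg -0.07104788128316163 az 6.287664753278964 shift units [ 1.6931 -3.5258  2.3636] dist 0.2284978015446011 19.1 [ -12.9995   35.7484   44.1913   -0.0064  100.1334 -109.2883] 58.85279595851898
```

>>> {"method": "arm_command", "body": {
  "turn": [
    [0,0,0],
    [0,0,0],
    [0,0,0],
    [0,0,0],
    [0,0,0],
    [0,0,0],
    [0,0,0],
    [0,0,0],
    [0,0,0],
    [0,0,0]
  ],
  "xyz": [
    [0.1,-0.2,0],
    [0.2,-0.4,0],
    [0.2,-0.5,0],
    [0.25,-0.5,0],
    [0.25,-0.5,0],
    [0.25,-0.5,0],
    [0.2,-0.5,0],
    [0.15,-0.3,0],
    [0.09,-0.13,0],
    [0,0,0]
  ],
  "claw": [5,5,5,5,5,5,5,5,5,5]
}}

```text
time_s: 20.1
position: [0.6209, -0.223, 0.2391]
tool_rot: [[-0.994, -0.107, -0.0], [-0.107, 0.994, 0.0], [0.0, 0.0, -1.0]]
ft_force: [0.0, 0.3, 0.3]
grip_width: 0.013
gripper_force: 58.8
```

>>> {"method": "arm_command", "body": {
  "turn": [
    [0,0,0],
    [0,0,0],
    [0,0,0],
    [0,0,0],
    [0,0,0],
    [0,0,0],
    [0,0,0],
    [0,0,0],
    [0,0,0],
    [0,0,0],
    [0,0,0],
    [0,0,0]
  ],
  "xyz": [
    [0,0,0.2],
    [0,0,0.3],
    [0,0,0.4],
    [0,0,0.4],
    [0,0,0.4],
    [0,0,0.3],
    [0,0,0.2],
    [0,0,0.16],
    [0,0,0],
    [0,0,0],
    [0,0,0],
    [0,0,0]
  ],
  "claw": [5,5,5,5,5,5,5,5,5,5,5,5]
}}

```text
time_s: 21.3
position: [0.6216, -0.2226, 0.1218]
tool_rot: [[-0.994, -0.108, 0.001], [-0.108, 0.994, -0.001], [-0.001, -0.001, -1.0]]
ft_force: [-0.1, 0.6, -0.3]
grip_width: 0.0127
gripper_force: 58.8
```

```bash
python3 - <<'E'
from tip import *
from g import fit
tip();s=env.observe();c=cam("wrist");im,d=imaging.get_image("wrist");C=cloud("wrist",d,c);fit(C,s["position"],s["tool_rot"])
im3,d3=imaging.get_image("scene");im2,d2=imaging.get_image("top")
cv2.imwrite("pics/v7.png",np.hstack([cv2.resize(im2[150:330,380:620],(400,300)),cv2.resize(im3[130:310,120:360],(400,300))]))
print(s["ft_force"],s["qvel"])
E
```

```text
tip [ 0.4915 -0.2371  0.1661] tilt deg 0.056861990170684 az 6.209473260151855 shift units [0.0105 0.003  0.0215] dist 0.0012051454468069772 21.3 [ -29.9532   36.2705   62.2818    0.0009   81.3779 -126.1628] 58.808056712150574
shank (array([-0.001 , -0.0481]), np.float64(0.0005081403186286935), np.int64(2181)) 0.11567667532929586
  y (array([ 0.0056, -0.0009]), np.float64(0.002249745581782219), np.int64(4033)) [-0.0043  0.0034]
handle (array([ 0.0016, -0.0516]), np.float64(0.00048470616458476135), np.int64(1909)) 0.04699880783712649
  y (array([ 0.0021, -0.0006]), np.float64(0.0040307539715614725), np.int64(2918)) [-0.0073  0.0062]
collar 253 [0.0501 0.0537 0.0559] [-0.0121  0.0113]
[-0.1461  0.6463 -0.2532] [-0.0764  0.0516  0.0976  0.0711 -0.0151  0.0344]
```

View pics/v7.png

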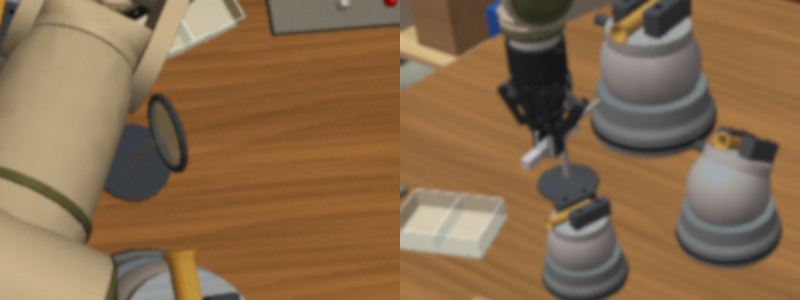

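In the scene crop the gauge is held level with its handle near (540,152), in front of the magnifier and clear of everything. The top crop shows the lens undisturbed at (168,132). The tip is about 1 mm from the estimated spot, so I'm handing in.

```bash
python3 -c "
from rig import env
print(env.close_job())"
```

```text
the job is handed in; nothing more can be done
None
```

The job is handed in, result not reported back: the gauge went in until its collar was home (about 11 N of push), came fully out, and is held level with its tip about 1 mm from my estimate of the reading spot (the first grasp missed harmlessly because the real fingertips sit about 30 mm behind the reported TCP).

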